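# Index the die stand past its pointer, then hold its plunger back for the return

## Task

Show the other three number dies on the indexing stand to its pointer: by the upright crank knob turn the table anticlockwise (seen from above) through three quarter turns, stopping for about a second at each with the sprung plunger snapped fully into its notch. Then let go of the crank, take the plunger's pull knob, draw the plunger fully back and hold it clear of its notch, so that the return spring runs the table all the way back to its start. Finish while holding: still gripping the pull knob, plunger fully back, table home and at rest and free for me to change the dies; leave the loose things on the bench where they lie.

Things in the scene. Friction and masses are not known exactly. Their poses are not given: they have to be found in the camera images.
- stand: The indexing stand, bolted to the bench: round grey base (radius 94 mm, 22 mm high) that carries all the rest. Origin: centre of its underside, on the table's upright axis; z up. A low pointer post (77 mm high) stands 110 mm out on its -x side. The plunger lies level on its -y side and is drawn outward, along the stand's -y, out of a guide block (32 mm wide, 52 mm high, 79 to 113 mm from the axis, then a 19 mm wide barrel to 132 mm from the axis).
- table_axis (a point): Point on the table's axis at the top of the steel index disc (radius 72 mm), 45 mm above the bench. On the disc stands the four-sided block of upright number dies: 51 mm square at its foot (36 mm from axis to corner), 46 mm square higher up (33 mm), its top 144 mm above the bench. Nothing stands over the disc but the block and the crank.
- index_table (a joint): Turn of the table (disc, dies, crank), rad: 0 at the start, its home stop; grows anticlockwise from above, to 4.95. Latched at 1.571, 3.142, 4.712, each with a new die at the pointer. Turning on cams the bevelled plunger out by itself (about 13 N at the crank); it snaps in at each latch value and is cammed out again about 0.09 rad on. A free table is sprung back clockwise at 1 to 2 rad/s until latched or home.
- crank_grip (a point): Centre of the upright crank knob: black, 22 mm across (25 mm at its upper rim), 43 mm tall, free to spin on its spindle; 135 mm above the bench, 62 mm from the table's axis. With the table at 0 it stands midway between the stand's -x and -y directions; it goes round the axis with the table. If let go, the table falls back a little to rest against the plunger in the last notch passed.
- plunger (a joint): How far the sprung plunger is drawn, m: 0 fully seated in a notch, 0.0075 just riding on the rim of the disc, 0.014 fully back against its stop. Its spring pulls it inward with 3.6 N when seated and 6.4 N when fully back; it does not stay back by itself.
- pull_knob: The plunger's black pull knob, lying level on its outer end: 24 mm across, 24 mm long, with a rim 30 mm across at its outer end. Origin: on its axis, in the middle of the gripped part, 36 mm above the bench; 150 mm from the table's axis on the stand's -y side when seated, moving outward along the stand's -y with the plunger. Clear bench under it and beside it.
- spare_die_wide: Bystander: a loose wide number die, 80x54x7 mm, lying flat on the bench to the left of the stand. Origin: centre of its underside.
- spare_die_narrow: Bystander: a loose narrow number die, 80x26x7 mm, lying flat on the bench to the left of the stand. Origin: centre of its underside.
- screwdriver: Bystander: a screwdriver with a yellow handle, 197 mm long, lying on the bench to the right of the stand. Origin: centre of its underside.
- packing_block: Bystander: a hardwood packing block, 90x22x18 mm, lying on the bench to the right of the stand. Origin: centre of its underside.

How it is judged:
On the way, in this order (a step that is already met when the one before it is completed fails the run):
1. the second die faces the pointer, the plunger fully in its notch (value of joint index_table between 1.47 and 1.72 rad and value of joint plunger below 0.002 m), for 0.4 s.
2. the third die faces the pointer, the plunger fully in its notch (value of joint index_table between 3.04 and 3.29 rad and value of joint plunger below 0.002 m), for 0.4 s.
3. the fourth die faces the pointer, the plunger fully in its notch (value of joint index_table between 4.61 and 4.86 rad and value of joint plunger below 0.002 m), for 0.4 s.
4. the plunger is drawn fully back by its knob (value of joint plunger above 0.0115 m and contact force between the fingers and pull_knob above 2 N), for 0.2 s.
At the end, for the whole second after the job is handed in: The gripper still holds the pull knob (more than 2 N on it) with the plunger drawn at least 11.5 of its 14 mm, and the table has run back to its start (within 0.03 rad) and is at rest (all of step 4 and value of joint index_table below 0.03 rad and not (velocity of joint index_table below -0.05 rad/s)); the arm keeps its last pose, push and grip.
It fails at once if a spare die, the screwdriver or the packing block is moved more than 25 mm (distance of any of spare_die_wide, spare_die_narrow, screwdriver, packing_block from where it was at the start of the episode above 0.025 m).
It also fails if it takes over 58 s, if anything falls off the work surface, if the arm or the gripper's body presses on something with over 40 N, if the wrist force passes 120 N, or if a joint passes its speed limit or range.

## Robot

A 6-joint arm with a two-finger parallel gripper is mounted at the origin on a cart in front of the work surface, level with it; the furniture and walls round the work are solid. World frame = base frame: x ahead of the robot, y to its left, z up, the work surface at z = 0. Lengths are in m, angles in rad, forces in N, time in s.
With the tool pointing down it reaches from about 0.25 to 0.8 m from the base axis. Payload 8.5 kg.
Tool frame: the origin (TCP) lies midway between the tips of the shut fingers; the grasp point (between the pads) lies arm.grip_depth behind it (arm.grip_depth is the distance from the TCP to the grasp point, in m); z points along the fingers, y is the line along which they close (so a half turn about z gives the same grasp; the last joint's range is limited). The gripper opens to 85 mm and grips with 20 to 120 N. Pads are 22 mm wide; open, the fingers measure 114 mm over their backs; the gripper's body (76 mm by 85 mm) begins 54 mm behind the grasp point. The pads swing forward as they close: fully open they stand 13 mm farther back than shut.
Start: joints at [1.185, 0.238, -0.013, 1.319, 0, 1.571], TCP at [0.198, 0.486, 0.231] pointing down, gripper open.
Joint ranges: [-2.66, 2.66], [-1.03, 1.9], [-1.14, 1.46], [-1.82, 2.27], [-1.45, 1.34], [-3.14, 3.14]. Speed limits (rad/s): [2.22, 2.22, 2.79, 3.14, 3.14, 3.14].

## Interface

Orientations are given as a rotation vector (axis times angle).
In Python, from workcell import arm, optics, job_done gives the robot as it stands. The module is installed in compiled form; this text tells all that it offers.
- The arm moves only by the tool apply_moves, never from a script. Its arguments are lists of equal length, an entry for each row: "delta_pos": the shift along the tool's x, y, z in units of 50 mm (1.0 is 50 mm), a list of three; "yaw": the turn about the tool's z in rad; "jaw": the finger opening in mm, from 0 to 85.4. A call has 1 to 5 rows; each row shifts and turns the commanded pose from where the row before left it, along the tool's axes as they then stand; what a row does not reach is not made up. A row lasts 1/8 s, in which the tool goes at most 62.5 mm and 10.7 degrees, less where a joint would pass 70% of its speed; a pose out of reach is approached as far as the arm can. A call is refused whole if a number of a shift passes 1 or a number of a turn 0.188, either way. A call with a gripper value outside its range is refused whole. The fingers move at their own pace and stop on an object; "newtons" is the grip in N (left out, the last holds). Time passes only in rows, so rows that do not move let the fingers close. It gives the time, the measured TCP pose, the force, the opening and the grip force at its end, in the units of the state.
- arm.read_state(): the state, without advancing time (a new reading comes with each control period).
- optics.grab_frame(name): name is "side" or "top" or "wrist"; returns the picture (400x640x3 uint8, red, green, blue); there is no depth.
- optics.camera_info(name): a dict with "fx", "fy", "cx", "cy" (pixels), "D" ([k1, k2, p1, p2, k3] as OpenCV has them; the pictures are not rectified), "pose" (4x4, takes a point from camera to world coordinates). Camera axes: x right, y down, z forward; pixel columns grow to the right and rows downward; lengths in m; the calibration is good to about 2 mm. A picture is of the moment at which its call begins: read the wrist's pose just before it. camera_info takes no time and is no camera call; for the wrist camera it gives the pose at the moment of the call.
- job_done(): hands the job in; it is judged then, once.
The state is a dict: "time_s": time; "joint_pos": joint angles; "joint_vel": joint speeds; "effort": joint torques, N m; "eef_pos": TCP position; "ee_rot": TCP orientation; "wrist_force": force on the tool from outside, world axes, zero at the start; "ft_torque": the same for the moment, N m; "width": finger opening in m; "grip_force": force on a finger pad.
Only numpy, scipy, OpenCV 4.12 (cv2) and the standard library are available. Lean on these libraries where they do the work, as an engineer would, in place of code of your own. Each camera call takes 0.05 s, during which the arm holds its last target. There are 200 camera calls.

## Working session

There is one attempt and no reset: what is moved stays moved. The work goes in short steps, Python scripts to look and compute and a tool call to move; the robot and the scene stay as the last step left them, time stands still between calls to the robot, and variables do not carry over. Pictures are saved under pics/ and viewed, at most 10 in all, crops included, and the job is handed in when it is done.

Besides the shell and the picture viewer there is one more tool, called after ">>>" as name(argument=value, ...) on one line, values as JSON. apply_moves: Moves the arm, as the interface text tells. Its arguments: {"type":"object","properties":{"delta_pos":{"type":"array"},"yaw":{"type":"array"},"jaw":{"type":"array"},"newtons":{"type":"number"}},"required":["delta_pos","yaw","jaw"]}

```bash
mkdir -p pics; python3 - <<'E'
from workcell import arm, optics
import cv2, numpy as np
s=arm.read_state(); print(s, arm.grip_depth)
for n in("side","top"):
    im=optics.grab_frame(n); cv2.imwrite(f"pics/{n}0.png",im[:,:,::-1]); c=optics.camera_info(n); print(n,c)
E
```

```text
{'time_s': 0.0, 'joint_pos': array([ 1.18495656e+00,  2.38789715e-01, -1.42763224e-02,  1.31917725e+00,
       -1.96857853e-05,  1.57081203e+00]), 'joint_vel': array([-0.0001098 , -0.00056961,  0.00189671,  0.00024161,  0.00071137,
        0.00093987]), 'effort': array([ 4.19222606e-04, -5.38784373e+01,  3.46437228e+01,  1.82270125e-02,
        6.32680008e-05,  3.59620549e-05]), 'eef_pos': array([0.19742575, 0.48601483, 0.23066434]), 'ee_rot': array([-6.02297736e-01, -3.08305292e+00,  2.23645604e-03]), 'wrist_force': array([0.38697184, 0.4268796 , 0.34493252]), 'ft_torque': array([-0.00301042, -0.00567571,  0.01949111]), 'grip_force': 0.0, 'width': 0.08576677717543035} 0.0187
side {'fx': 500.6636396153206, 'fy': 500.6636396153206, 'cx': 318.06956051603817, 'cy': 201.42531212222522, 'D': array([-0.05836516,  0.        ,  0.        ,  0.        ,  0.        ]), 'pose': array([[ 0.94669235, -0.20289609,  0.25021346,  0.14837066],
       [-0.32210752, -0.58533043,  0.74406655, -1.22534919],
       [-0.00451064, -0.78499775, -0.6194822 ,  1.01762519],
       [ 0.        ,  0.        ,  0.        ,  1.        ]])}
top {'fx': 365.2746060136162, 'fy': 365.2746060136162, 'cx': 314.1294676945479, 'cy': 199.58921444875511, 'D': array([0.0115726, 0.       , 0.       , 0.       , 0.       ]), 'pose': array([[-0.00189014, -0.99627101,  0.08625839,  0.42324865],
       [-0.99958603,  0.0043587 ,  0.02843886, -0.15741478],
       [-0.02870879, -0.08616893, -0.99586682,  0.98735463],
       [ 0.        ,  0.        ,  0.        ,  1.        ]])}
```

View pics/top0.png

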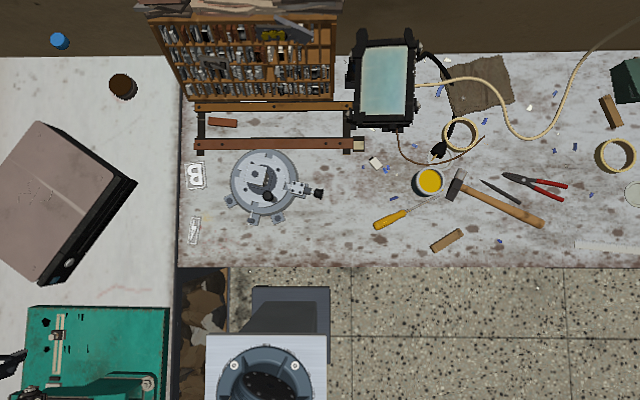

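View pics/side0.png

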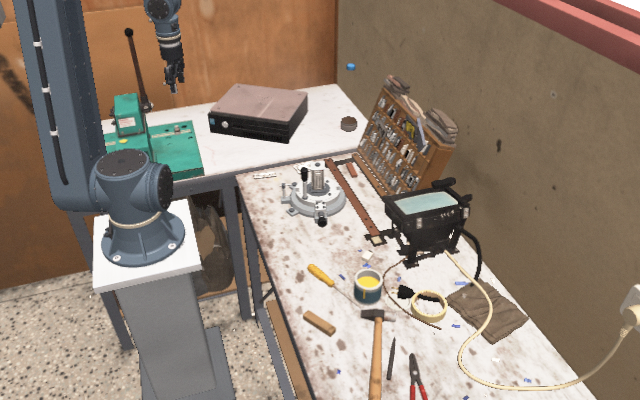

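The top view shows the stand at about (264,182), the pull knob near (318,193) and the black crank knob near (268,197). The side view shows the crank at (305,174) and the pull knob at (321,221). Next I'll measure them with masks.

```bash
cat > h.py <<'E'
import numpy as np, cv2
from workcell import arm, optics
from scipy.spatial.transform import Rotation as R
def K(c): return np.array([[c['fx'],0,c['cx']],[0,c['fy'],c['cy']],[0,0,1.]])
def ray(c,px):
    u=cv2.undistortPoints(np.array([[px]],float),K(c),c['D'])[0,0]
    T=c['pose']; return T[:3,3],T[:3,:3]@np.array([u[0],u[1],1.])
def onz(c,px,z):
    o,d=ray(c,px); return o+d*(z-o[2])/d[2]
def two(c1,p1,c2,p2):
    o1,d1=ray(c1,p1);o2,d2=ray(c2,p2)
    a=np.linalg.lstsq(np.c_[d1,-d2],o2-o1,rcond=None)[0]
    A=o1+a[0]*d1;B=o2+a[1]*d2; return (A+B)/2,np.linalg.norm(A-B)
def proj(c,p):
    T=np.linalg.inv(c['pose']); return cv2.projectPoints(np.array([p],float),cv2.Rodrigues(T[:3,:3])[0],T[:3,3],K(c),c['D'])[0].ravel()
def dark(im,box,th=60):
    x0,y0,x1,y1=box; m=(im[y0:y1,x0:x1].max(2)<th).astype(np.uint8)
    n,l,s,c=cv2.connectedComponentsWithStats(m)
    return [(s[i,:4]+[x0,y0,0,0],s[i,4],c[i]+[x0,y0]) for i in range(1,n) if s[i,4]>15]
E
python3 - <<'E'
from h import *
for n,b in(("top",(220,140,340,235)),("side",(275,150,355,235))):
    im=cv2.imread(f"pics/{n}0.png"); 
    for r in dark(im,b,50): print(n,*r)
    x0,y0,x1,y1=b
    cv2.imwrite(f"pics/{n}0c.png",cv2.resize(im[y0:y1,x0:x1],None,fx=6,fy=6,interpolation=cv2.INTER_CUBIC)[:600,:800])
a=cv2.imread("pics/top0c.png");b=cv2.imread("pics/side0c.png")
b=cv2.resize(b,None,fx=.75,fy=.75);a=cv2.resize(a,None,fx=.6,fy=.6)
o=np.zeros((400,a.shape[1]+b.shape[1],3),np.uint8);o[:a.shape[0],:a.shape[1]]=a;o[:b.shape[0],a.shape[1]:]=b;cv2.imwrite("pics/c.png",o);print(o.shape,a.shape)
E
```

```text
top [314 189   9  11] 69 [318.08695652 193.2173913 ]
top [262 190  12  11] 75 [267.42666667 195.66666667]
side [301 168   7  13] 62 [303.80645161 173.88709677]
side [318 217   8  10] 53 [321.49056604 221.86792453]
(400, 792, 3) (342, 432, 3)
```

View pics/c.png

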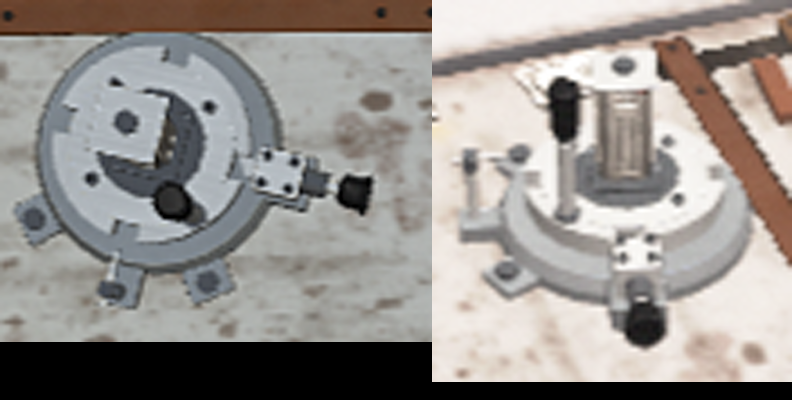

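The crop (3.6x top, 4.5x side) shows the crank knob, the pull knob and the block-top hole that marks the table axis: top view (255.3,173.9), side view (317.5,164.4). I'll triangulate these points.

```bash
python3 - <<'E'
from h import *
t=optics.camera_info("top");s=optics.camera_info("side")
ax=(two(t,(255.3,173.9),s,(317.5,164.4)))
cr=two(t,(267.4,195.7),s,(303.8,173.9)); pk=two(t,(318.1,193.2),s,(321.5,221.9))
print(ax,cr,pk, onz(t,(255.3,173.9),.144),onz(s,(317.5,164.4),.144))
print(onz(t,(267.4,195.7),.145),onz(s,(303.8,173.9),.135),onz(t,(318.1,193.2),.036),onz(s,(321.5,221.9),.036))
# base from bolts on disc: pts (209,107),(92,178) crop diag -> z=.045
p=[onz(t,(220+u/3.6,140+v/3.6),.047) for u,v in((209,107),(92,178))];print(p,(p[0]+p[1])/2)
# fit: axis xy, theta from 3 pts
from scipy.optimize import least_squares
# stand pts
S=np.array([[0,0],[-.0438,-.0438],[0,-.152]]);W=np.array([ax[0][:2],cr[0][:2],pk[0][:2]])
def f(q):
    c,n=np.cos(q[2]),np.sin(q[2]);return ((S@np.array([[c,n],[-n,c]])+q[:2])-W).ravel()
r=least_squares(f,[*W[0],0]);print(r.x,f(r.x).round(4))
for n in("spare",):
  for px in((196,176),(195,230),(390,219),(447,240)): print(px,onz(t,px,.007)[:2])
E
```

```text
(array([0.55923794, 0.00463673, 0.14113948]), np.float64(0.0030129324571981694)) (array([ 0.50687222, -0.02324376,  0.13580183]), np.float64(0.00042202824554973513)) (array([ 0.52314769, -0.14074737,  0.03324838]), np.float64(0.0009496479750854542)) [0.55730713 0.00443044 0.144     ] [5.59417682e-01 4.72943578e-04 1.44000000e-01]
[ 0.50576592 -0.02464314  0.145     ] [ 0.50740727 -0.02218699  0.135     ] [ 0.52239824 -0.14067959  0.036     ] [ 0.52257407 -0.14384565  0.036     ]
[array([ 0.58336888, -0.03650121,  0.047     ]), array([0.53199942, 0.04805027, 0.047     ])] [0.55768415 0.00577453 0.047     ]
[ 0.56001052  0.00652545 -0.2494056 ] [ 0.0008  0.0019 -0.0001 -0.0019 -0.0007 -0.    ]
(196, 176) [0.57427044 0.1933589 ]
(195, 230) [0.42723272 0.19220998]
(390, 219) [ 0.45534778 -0.33162743]
(447, 240) [ 0.39963924 -0.47983349]
```

```bash
cat >> h.py <<'E'
AX=np.array([.5595,.0055]); TH=-.2494
def pt(a,r=.062):  # crank centre at table angle a, and tangent angle
    g=TH-3*np.pi/4+a; return AX+r*np.array([np.cos(g),np.sin(g)]), g+np.pi/2
def plan(way,nd=2,pose=None):
    """way: list of (x,y,z,phi,nrows); phi = world angle of tool y. Print rows simulated with rounding; returns pose"""
    if pose is None:
        s=arm.read_state(); p=s['eef_pos'].copy(); M=R.from_rotvec(s['ee_rot']).as_matrix(); pose=(p,np.arctan2(M[1,1],M[0,1]))
    p,ph=pose; p=np.array(p); D=[];Y=[]
    for x,y,z,f,n in way:
        for k in range(n,0,-1):
            d=(np.array([x,y,z])-p)/k
            ty=np.array([np.cos(ph),np.sin(ph),0]); tz=np.array([0,0,-1.]); tx=np.cross(ty,tz)
            q=np.round(np.array([tx@d,ty@d,tz@d])/.05,nd); yw=round(-(f-ph)/k,3)
            p=p+(tx*q[0]+ty*q[1]+tz*q[2])*.05; ph-=yw; D.append(q.tolist());Y.append(yw)
    for i in range(0,len(D),5): print(str(D[i:i+5]).replace('-0.0,','0,').replace('-0.0]','0]').replace(' ',''),str(Y[i:i+5]).replace(' ',''))
    assert np.abs(D).max()<=1 and np.abs(Y).max()<=.188
    return p,ph
def st():
    s=arm.read_state();M=R.from_rotvec(s['ee_rot']).as_matrix()
    print('t',round(s['time_s'],2),'p',s['eef_pos'].round(4),'phi',round(np.arctan2(M[1,1],M[0,1]),3),'tilt',M[:,2].round(3),'F',s['wrist_force'].round(1),'w',round(s['width'],4),'g',round(s['grip_force'],1),'j',s['joint_pos'].round(2))
E
python3 - <<'E'
from h import *
c,t=pt(0);print(c,t)
plan([(c[0],c[1],.231,-1.035,15)])
E
```

```text
[ 0.50619492 -0.02616337] -1.0347981633974483
[[-0.64,-0.48,0],[-0.7,-0.38,0],[-0.75,-0.27,0],[-0.78,-0.16,0],[-0.8,-0.04,0]] [np.float64(0.148),np.float64(0.148),np.float64(0.148),np.float64(0.148),np.float64(0.148)]
[[-0.79,0.08,0],[-0.77,0.19,0],[-0.74,0.31,0],[-0.68,0.41,0],[-0.62,0.51,0]] [np.float64(0.148),np.float64(0.148),np.float64(0.148),np.float64(0.148),np.float64(0.148)]
[[-0.53,0.59,0],[-0.44,0.67,0],[-0.34,0.72,0],[-0.23,0.76,0],[-0.11,0.79,-0.01]] [np.float64(0.148),np.float64(0.148),np.float64(0.148),np.float64(0.148),np.float64(0.148)]
```

>>> apply_moves(delta_pos=[[-0.64,-0.48,0],[-0.7,-0.38,0],[-0.75,-0.27,0],[-0.78,-0.16,0],[-0.8,-0.04,0]], yaw=[0.148,0.148,0.148,0.148,0.148], jaw=[85,85,85,85,85])

```text
time_s: 0.72
eef_pos: [0.3007, 0.3141, 0.2311]
ee_rot: [-1.683, -2.653, 0.001]
wrist_force: [0.4, 1.1, 0.3]
width: 0.0849
grip_force: 0.0
```

>>> apply_moves(delta_pos=[[-0.79,0.08,0],[-0.77,0.19,0],[-0.74,0.31,0],[-0.68,0.41,0],[-0.62,0.51,0]], yaw=[0.148,0.148,0.148,0.148,0.148], jaw=[85,85,85,85,85])

```text
time_s: 1.35
eef_pos: [0.4037, 0.1435, 0.2311]
ee_rot: [-2.528, -1.865, 0.001]
wrist_force: [-0.4, 0.4, 0.4]
width: 0.0847
grip_force: 0.0
```

```bash
python3 -c "
from h import *
st();c,t=pt(0);plan([(c[0],c[1],.231,-1.035,5)])"
```

```text
t 1.35 p [0.4037 0.1435 0.2311] phi -0.3 tilt [-0. -0. -1.] F [-0.4  0.4  0.4] w 0.0847 g 0.0 j [ 0.34  0.07 -0.22  1.28 -0.    2.21]
[[-0.53,0.59,0.0],[-0.43,0.66,0.0],[-0.33,0.72,0.0],[-0.23,0.76,0.0],[-0.11,0.79,0.0]] [np.float64(0.147),np.float64(0.147),np.float64(0.147),np.float64(0.147),np.float64(0.147)]
```

>>> apply_moves(delta_pos=[[-0.53,0.59,0],[-0.43,0.66,0],[-0.33,0.72,0],[-0.23,0.76,0],[-0.11,0.79,0]], yaw=[0.147,0.147,0.147,0.147,0.147], jaw=[70,70,70,70,70])

```text
time_s: 1.98
eef_pos: [0.5069, -0.0258, 0.2311]
ee_rot: [-3.029, -0.832, 0.001]
wrist_force: [0.2, 0.5, -0.0]
width: 0.0703
grip_force: 0.0
```

>>> apply_moves(delta_pos=[[0,0,0]], yaw=[0], jaw=[70])

```text
time_s: 2.1
eef_pos: [0.5074, -0.0265, 0.2306]
ee_rot: [3.029, 0.833, -0.001]
wrist_force: [-0.0, 1.2, -0.3]
width: 0.0696
grip_force: 0.0
```

```bash
python3 - <<'E'
from h import *
st();c=optics.camera_info("wrist")
im=optics.grab_frame("wrist")[:,:,::-1].copy();cv2.imwrite("pics/w1.png",im)
print(c['pose'].round(3),c['fx'])
cc,t=pt(0)
for n,p in(("crank_top",(*cc,.1565)),("axis_top",(*AX,.144)),("pk",(*(AX+.15*np.array([np.sin(TH),-np.cos(TH)])),.036))): print(n,proj(c,p))
E
```

```text
t 2.1 p [ 0.5074 -0.0265  0.2306] phi -1.034 tilt [-0.001 -0.    -1.   ] F [-0.   1.2 -0.3] w 0.0696 g 0.0 j [-0.05  0.21 -0.05  1.31 -0.    2.55]
[[ 0.51  -0.817 -0.268  0.576]
 [-0.86  -0.484 -0.16   0.014]
 [ 0.001  0.312 -0.95   0.373]
 [ 0.     0.     0.     1.   ]] 338.2773347013234
crank_top [317.52119097 211.18216808]
axis_top [317.38341292 117.01124707]
pk [417.23890083 210.47025998]
```

View pics/w1.png

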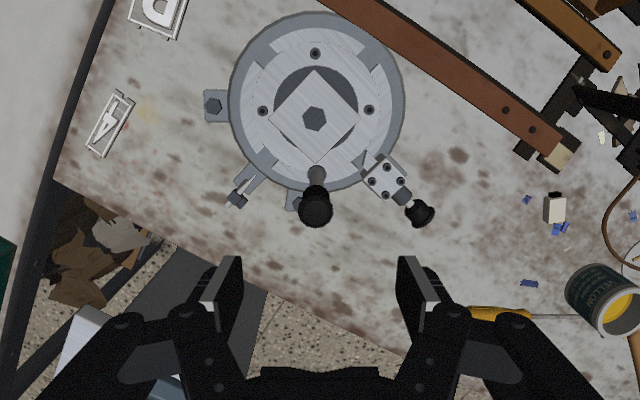

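The wrist view shows the crank top at (316,209), the block-top hole at (314.5,118.5), and the pull knob at (420,213). All are within about 3 px of prediction. I'll refine with these.

```bash
python3 - <<'E'
from h import *
c=optics.camera_info("wrist")
im=cv2.imread("pics/w1.png")
for r in dark(im,(285,170,345,235),45)+dark(im,(400,190,445,235),45): print(*r)
print(onz(c,(314.5,118.5),.144),onz(c,(316,209.5),.1565),onz(c,(420,213),.036))
st()
E
```

```text
[298 185  35  43] 1135 [314.94096916 206.56211454]
[405 199  30  29] 540 [419.38518519 213.46296296]
[0.55671389 0.00791143 0.144     ] [ 0.50582714 -0.0235572   0.1565    ] [ 0.52106585 -0.14295437  0.036     ]
t 2.15 p [ 0.5066 -0.0254  0.2307] phi -1.031 tilt [-0.001  0.    -1.   ] F [-0.6  0.6  0.9] w 0.07 g 0.0 j [-0.05  0.21 -0.05  1.31  0.    2.55]
```

```bash
sed -i 's/^AX=.*/AX=np.array([.559,.007]); TH=-.244/' h.py; python3 - <<'E'
from h import *
c,t=pt(0);print(c,t);plan([(c[0],c[1],.119,t,5)])
E
```

```text
[ 0.50586668 -0.02495075] -1.029398163397448
[[0,0,0.45],[0,0,0.45],[0,-0.01,0.44],[0,0,0.45],[-0.01,-0.01,0.44]] [np.float64(-0.0),np.float64(-0.001),np.float64(-0.0),np.float64(-0.001),np.float64(-0.0)]
```

>>> apply_moves(delta_pos=[[0,0,0.45],[0,0,0.45],[0,-0.01,0.44],[0,0,0.45],[-0.01,-0.01,0.44]], yaw=[0,0,0,0,0], jaw=[70,70,60,60,60])

```text
time_s: 2.78
eef_pos: [0.5049, -0.0229, 0.1192]
ee_rot: [-3.026, -0.843, 0.001]
wrist_force: [-0.3, 0.6, 0.5]
width: 0.0594
grip_force: 0.0
```

>>> apply_moves(delta_pos=[[0,0,0],[0,0,0],[0,0,0],[0,0,0],[0,0,0]], yaw=[0,0,0,0,0], jaw=[15,15,15,15,15], newtons=40)

```text
time_s: 3.4
eef_pos: [0.506, -0.0239, 0.1207]
ee_rot: [3.027, 0.839, 0.002]
wrist_force: [-1.6, -0.1, 6.2]
width: 0.0225
grip_force: 39.3
```

```bash
python3 - <<'E'
from h import *
st()
for a in (0,):
    print(pt(a))
a=np.linspace(0,1.62,13)[1:]
w=[(*pt(x)[0],.119,pt(x)[1],1) for x in a]
plan(w)
E
```

```text
t 3.4 p [ 0.506  -0.0239  0.1207] phi -1.03 tilt [ 0.001 -0.    -1.   ] F [-1.6 -0.1  6.2] w 0.0225 g 39.3 j [-0.05  0.27 -0.27  1.03  0.    2.55]
(array([ 0.50586668, -0.02495075]), -1.029398163397448)
[[0,0.18,0.03],[0.01,0.17,0.0],[0.01,0.17,0.0],[0.01,0.16,0.0],[0.01,0.17,0.0]] [np.float64(-0.136),np.float64(-0.135),np.float64(-0.135),np.float64(-0.135),np.float64(-0.135)]
[[0.01,0.17,0.0],[0.02,0.17,0.0],[0.01,0.16,0.0],[0.01,0.17,0.0],[0.01,0.16,0.0]] [np.float64(-0.135),np.float64(-0.135),np.float64(-0.135),np.float64(-0.135),np.float64(-0.135)]
[[0.01,0.17,0.0],[0.01,0.17,0.0]] [np.float64(-0.135),np.float64(-0.135)]
```

>>> apply_moves(delta_pos=[[0,0.17,0],[0.01,0.17,0],[0.01,0.17,0],[0.01,0.16,0],[0.01,0.17,0]], yaw=[-0.135,-0.135,-0.135,-0.135,-0.135], jaw=[15,15,15,15,15])

```text
time_s: 4.03
eef_pos: [0.5365, -0.0493, 0.1206]
ee_rot: [-2.572, -1.8, -0.003]
wrist_force: [-4.3, 11.5, 8.2]
width: 0.0225
grip_force: 39.7
```

```bash
cat >> h.py <<'E'
def tab():
    s=arm.read_state(); d=s['eef_pos'][:2]-AX; g=np.arctan2(d[1],d[0]); print('table',round((g-TH+3*np.pi/4)%(2*np.pi),3),'r',round(np.hypot(*d),4))
def turn(a0,a1,n,z=.119,pose=None):
    return plan([(*pt(x)[0],z,pt(x)[1],1) for x in np.linspace(a0,a1,n+1)[1:]],pose=pose)
E
python3 - <<'E'
from h import *
st();tab();turn(.675,1.62,7)
E
```

```text
t 4.03 p [ 0.5365 -0.0493  0.1206] phi -0.349 tilt [ 0.     0.003 -1.   ] F [-4.3 11.5  8.2] w 0.0225 g 39.7 j [-0.09  0.32 -0.19  1.06  0.    1.83]
table 0.65 r 0.0606
[[-0.02,0.2,0.03],[0.01,0.16,0.0],[0.02,0.17,0.0],[0.01,0.17,0.0],[0.01,0.16,0.0]] [np.float64(-0.13),np.float64(-0.135),np.float64(-0.135),np.float64(-0.135),np.float64(-0.135)]
[[0.01,0.17,0.0],[0.01,0.17,0.0]] [np.float64(-0.135),np.float64(-0.135)]
```

>>> apply_moves(delta_pos=[[0.03,0.17,0.02],[0.02,0.17,0],[0.01,0.17,0],[0.01,0.17,0],[0.01,0.17,0]], yaw=[-0.135,-0.135,-0.135,-0.135,-0.135], jaw=[15,15,15,15,15])

```text
time_s: 4.65
eef_pos: [0.5782, -0.0495, 0.1205]
ee_rot: [-1.832, -2.55, -0.002]
wrist_force: [-10.5, 6.7, 18.9]
width: 0.0224
grip_force: 40.1
```

```bash
sed -i 's/^AX=.*/AX=np.array([.5593,.008]); TH=-.244/' h.py; python3 - <<'E'
from h import *
st();tab();turn(1.35,1.62,2)
E
```

```text
t 4.65 p [ 0.5782 -0.0495  0.1205] phi 0.325 tilt [-0.     0.002 -1.   ] F [-10.5   6.7  18.9] w 0.0224 g 40.1 j [-0.09  0.39 -0.09  1.1   0.    1.16]
table 1.347 r 0.0605
[[-0.02,0.17,0.03],[0.01,0.17,0]] [np.float64(-0.131),np.float64(-0.135)]
```

>>> apply_moves(delta_pos=[[0.03,0.17,-0.04],[0.02,0.15,0],[0,0,0]], yaw=[-0.135,-0.12,0], jaw=[15,15,15])

```text
time_s: 5.03
eef_pos: [0.5925, -0.0418, 0.1208]
ee_rot: [-1.5, -2.759, -0.0]
wrist_force: [-4.2, 1.7, 1.8]
width: 0.0225
grip_force: 39.6
```

```bash
sed -i 's/^AX=.*/AX=np.array([.559,.009]); TH=-.235/' h.py; python3 - <<'E'
from h import *
st();tab()
for n,b in(("top",(220,140,340,235)),("side",(275,150,355,235))):
    im=optics.grab_frame(n)[:,:,::-1];x0,y0,x1,y1=b
    im=cv2.resize(im[y0:y1,x0:x1],None,fx=6,fy=6,interpolation=cv2.INTER_CUBIC);cv2.imwrite(f"pics/{n}2.png",im)
E
```

```text
t 5.03 p [ 0.5925 -0.0418  0.1208] phi 0.575 tilt [-0.001  0.001 -1.   ] F [-4.2  1.7  1.8] w 0.0225 g 39.6 j [-0.07  0.41 -0.05  1.11  0.    0.93]
table 1.603 r 0.0609
```

```bash
cat >> h.py <<'E'
def knob():
    im=optics.grab_frame("side")[:,:,::-1]
    g=(im[205:240,305:340].max(2)<50); ys,xs=np.nonzero(g); print('side knob',xs.mean()+305,ys.mean()+205,g.sum(),'bottom',ys.max()+205,'sub',(60.-im[222:238,319:325].max(2).mean(1)).round(0).astype(int))
E
python3 - <<'E'
from h import *
im=cv2.imread("pics/side0.png");g=(im[205:240,305:340].max(2)<50); ys,xs=np.nonzero(g);print(xs.mean()+305,ys.mean()+205,g.sum(),ys.max()+205)
knob();st();tab()
E
```

```text
321.49056603773585 221.8679245283019 53 226
side knob 321.46153846153845 221.73076923076923 52 bottom 225 sub [  29   28   30   25  -23 -144 -173 -172 -170 -171 -170 -170 -174 -177
 -175 -168]
t 5.17 p [ 0.5922 -0.042   0.1208] phi 0.573 tilt [-0.001  0.    -1.   ] F [-4.6  2.2  2.2] w 0.0224 g 39.6 j [-0.07  0.41 -0.05  1.11  0.    0.93]
table 1.598 r 0.0609
```

View pics/side2.png

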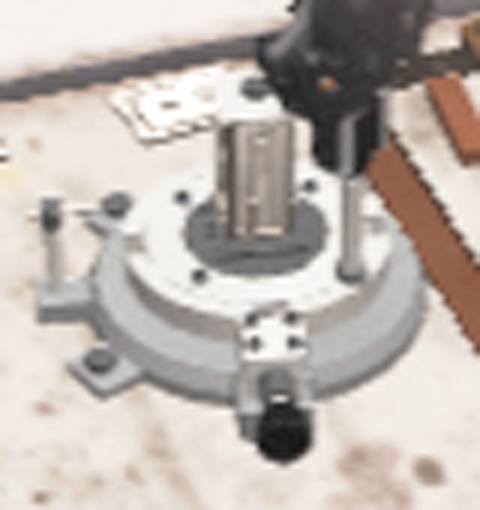

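The side view shows the crank gripped, the table turned a quarter, and the pull knob at (321.5,221.7), the same as its seated pixel, so the plunger has snapped in. I'll dwell here, then plan the next quarter.

>>> apply_moves(delta_pos=[[0,0,0],[0,0,0],[0,0,0],[0,0,0],[0,0,0]], yaw=[0,0,0,0,0], jaw=[15,15,15,15,15])

```text
time_s: 5.8
eef_pos: [0.5922, -0.0421, 0.1208]
ee_rot: [-1.502, -2.758, -0.0]
wrist_force: [-4.3, 1.9, 2.6]
width: 0.0225
grip_force: 39.6
```

```bash
sed -i 's/^AX=.*/AX=np.array([.5586,.0095]); TH=-.22/' h.py; python3 - <<'E'
from h import *
st();tab();turn(1.584,3.18,12,z=.1208)
E
```

```text
t 5.8 p [ 0.5922 -0.0421  0.1208] phi 0.574 tilt [-0.001  0.    -1.   ] F [-4.3  1.9  2.6] w 0.0225 g 39.6 j [-0.07  0.41 -0.05  1.11  0.    0.93]
table 1.583 r 0.0616
[[0.0,0.17,0],[0.01,0.16,0],[0.02,0.17,0],[0.01,0.16,0],[0.01,0.16,0]] [np.float64(-0.138),np.float64(-0.133),np.float64(-0.133),np.float64(-0.133),np.float64(-0.133)]
[[0.01,0.17,0],[0.01,0.16,0],[0.01,0.17,0],[0.01,0.16,0],[0.01,0.17,0]] [np.float64(-0.133),np.float64(-0.133),np.float64(-0.133),np.float64(-0.133),np.float64(-0.133)]
[[0.01,0.16,0],[0.02,0.17,0]] [np.float64(-0.133),np.float64(-0.133)]
```

>>> apply_moves(delta_pos=[[0,0.17,0],[0.01,0.16,0],[0.02,0.17,0],[0.01,0.16,0],[0.01,0.16,0]], yaw=[-0.138,-0.133,-0.133,-0.133,-0.133], jaw=[15,15,15,15,15])

```text
time_s: 6.42
eef_pos: [0.6151, -0.0115, 0.1206]
ee_rot: [-0.506, -3.096, 0.004]
wrist_force: [-15.6, -3.1, 8.4]
width: 0.0224
grip_force: 40.0
```

```bash
python3 - <<'E'
from h import *
st();tab();turn(2.25,3.18,7,z=.1208)
E
```

```text
t 6.42 p [ 0.6151 -0.0115  0.1206] phi 1.247 tilt [-0.005 -0.002 -1.   ] F [-15.6  -3.1   8.4] w 0.0224 g 40.0 j [-0.02  0.45  0.01  1.14 -0.    0.31]
table 2.22 r 0.0602
[[-0.03,0.2,0],[0.02,0.16,0],[0.01,0.17,0],[0.01,0.16,0],[0.01,0.17,0]] [np.float64(-0.13),np.float64(-0.133),np.float64(-0.133),np.float64(-0.133),np.float64(-0.133)]
[[0.01,0.16,0],[0.01,0.16,0]] [np.float64(-0.133),np.float64(-0.133)]
```

>>> apply_moves(delta_pos=[[0.04,0.17,0],[0.02,0.17,0],[0.01,0.16,0],[0.01,0.17,0],[0.01,0.16,0]], yaw=[-0.133,-0.133,-0.133,-0.133,-0.133], jaw=[15,15,15,15,15])

```text
time_s: 7.05
eef_pos: [0.6144, 0.0284, 0.1207]
ee_rot: [0.531, -3.093, 0.006]
wrist_force: [-9.9, -12.0, 5.9]
width: 0.0227
grip_force: 39.9
```

```bash
sed -i 's/^AX=.*/AX=np.array([.557,.0098]); TH=-.22/' h.py; python3 - <<'E'
from h import *
st();tab();turn(2.92,3.18,2,z=.1208)
E
```

```text
t 7.05 p [0.6144 0.0284 0.1207] phi 1.911 tilt [-0.002 -0.004 -1.   ] F [ -9.9 -12.    5.9] w 0.0227 g 39.9 j [ 0.05  0.45  0.01  1.14 -0.   -0.29]
table 2.889 r 0.0603
[[-0.02,0.2,0],[0.01,0.16,0]] [np.float64(-0.134),np.float64(-0.13)]
```

>>> apply_moves(delta_pos=[[0.04,0.17,0],[0.02,0.17,0],[0,0,0]], yaw=[-0.133,-0.133,0], jaw=[15,15,15])

```text
time_s: 7.42
eef_pos: [0.606, 0.0438, 0.1208]
ee_rot: [0.935, -2.998, 0.004]
wrist_force: [-3.9, -6.8, 1.3]
width: 0.0226
grip_force: 39.7
```

```bash
python3 - <<'E'
from h import *
from scipy.optimize import least_squares
st();tab();knob()
P=np.array([[.506,-.0239],[.5365,-.0493],[.5782,-.0495],[.5922,-.0421],[.6151,-.0115],[.6144,.0284],arm.read_state()['eef_pos'][:2]])
for r in (None,.062):
    f=lambda q:np.hypot(*(P-q[:2]).T)-(q[2] if r is None else r)
    s=least_squares(f,[.558,.009,.062]);print(s.x.round(4),f(s.x).round(4)); d=P-s.x[:2];print((np.arctan2(d[:,1],d[:,0])+3*np.pi/4).round(3))
E
```

```text
t 7.42 p [0.606  0.0438 0.1208] phi 2.175 tilt [-0.    -0.003 -1.   ] F [-3.9 -6.8  1.3] w 0.0226 g 39.7 j [ 0.07  0.43 -0.01  1.12 -0.   -0.53]
table 3.183 r 0.0596
side knob 321.40384615384613 221.92307692307693 52 bottom 226 sub [  27   30   28   24  -23 -144 -174 -171 -171 -170 -170 -170 -174 -176
 -174 -168]
[0.5577 0.0074 0.0605] [-0.      0.0001  0.     -0.0001  0.      0.     -0.    ]
[-0.241  0.428  1.132  1.395  2.038  2.711  3.001]
[0.5565 0.0088 0.062 ] [-0.0018 -0.0005  0.0002  0.0002  0.0001 -0.0009 -0.0014]
[-0.21   0.454  1.142  1.397  2.022  2.682  2.97 ]
```

>>> apply_moves(delta_pos=[[0,-0.05,0],[0,0,0],[0,0,0],[0,0,0],[0,0,0]], yaw=[0.04,0,0,0,0], jaw=[15,15,15,15,15])

```text
time_s: 8.1
eef_pos: [0.6075, 0.0415, 0.1208]
ee_rot: [0.871, -3.017, 0.004]
wrist_force: [-4.6, -5.6, 2.3]
width: 0.0223
grip_force: 39.7
```

>>> apply_moves(delta_pos=[[0,0,0],[0,0,0],[0,0,0],[0,0,0]], yaw=[0,0,0,0], jaw=[15,15,15,15])

```text
time_s: 8.6
eef_pos: [0.6075, 0.0415, 0.1208]
ee_rot: [0.872, -3.017, 0.004]
wrist_force: [-4.1, -6.2, 1.6]
width: 0.0227
grip_force: 39.7
```

```bash
sed -i 's/^AX=.*/AX=np.array([.5577,.0074]); TH=-.241/; s/r=.062/r=.0605/' h.py; python3 - <<'E'
from h import *
st();tab();knob()
s=arm.read_state();d=s['eef_pos'][:2]-AX;a=(np.arctan2(d[1],d[0])-TH+3*np.pi/4)%(2*np.pi)
turn(a,4.712+.05,12,z=.1208)
E
```

```text
t 8.6 p [0.6075 0.0415 0.1208] phi 2.133 tilt [-0.    -0.003 -1.   ] F [-4.1 -6.2  1.6] w 0.0227 g 39.7 j [ 0.07  0.43 -0.01  1.13 -0.   -0.49]
table 3.197 r 0.0604
side knob 321.47169811320754 221.81132075471697 53 bottom 226 sub [  30   28   31   27  -24 -145 -173 -171 -171 -171 -171 -170 -175 -177
 -174 -168]
[[0.01,0.16,0.0],[0.01,0.15,0.0],[0.01,0.16,0.0],[0.01,0.16,0.0],[0.01,0.16,0.0]] [np.float64(-0.169),np.float64(-0.13),np.float64(-0.13),np.float64(-0.131),np.float64(-0.13)]
[[0.01,0.16,0.0],[0.02,0.15,0.0],[0.01,0.16,0.0],[0.01,0.16,0.0],[0.01,0.15,0.0]] [np.float64(-0.13),np.float64(-0.131),np.float64(-0.13),np.float64(-0.13),np.float64(-0.131)]
[[0.01,0.16,0.0],[0.01,0.16,0.0]] [np.float64(-0.13),np.float64(-0.13)]
```

>>> apply_moves(delta_pos=[[0.01,0.16,0],[0.01,0.15,0],[0.01,0.16,0],[0.01,0.16,0],[0.01,0.16,0]], yaw=[-0.135,-0.13,-0.13,-0.13,-0.13], jaw=[15,15,15,15,15])

```text
time_s: 9.28
eef_pos: [0.5785, 0.0644, 0.1208]
ee_rot: [1.799, -2.573, 0.009]
wrist_force: [3.0, -16.3, -2.1]
width: 0.0229
grip_force: 39.9
```

>>> apply_moves(delta_pos=[[0.01,0.16,0],[0.02,0.15,0],[0.01,0.16,0],[0.01,0.16,0]], yaw=[-0.13,-0.13,-0.13,-0.13], jaw=[15,15,15,15])

```text
time_s: 9.78
eef_pos: [0.5489, 0.0675, 0.1209]
ee_rot: [-2.402, 2.025, -0.011]
wrist_force: [10.2, -11.7, -7.2]
width: 0.0225
grip_force: 39.7
```

```bash
python3 - <<'E'
from h import *
st();tab();knob()
turn(4.37,4.77,3,z=.1208)
E
```

```text
t 9.78 p [0.5489 0.0675 0.1209] phi -2.972 tilt [ 0.005 -0.004 -1.   ] F [ 10.2 -11.7  -7.2] w 0.0225 g 39.7 j [ 0.13  0.34 -0.16  1.07 -0.   -1.62]
table 4.313 r 0.0607
side knob 321.9122807017544 223.31578947368422 57 bottom 227 sub [  17   27   28   30   25   16  -54 -171 -171 -171 -170 -170 -174 -176
 -175 -168]
[[0.02,0.2,0.0],[0.01,0.16,0.0],[0.01,0.16,0.0]] [np.float64(-6.442),np.float64(-0.133),np.float64(-0.134)]Traceback (most recent call last):
  File "<stdin>", line 3, in <module>
  File "h.py", line 43, in turn
    return plan([(*pt(x)[0],z,pt(x)[1],1) for x in np.linspace(a0,a1,n+1)[1:]],pose=pose)
  File "h.py", line 35, in plan
    assert np.abs(D).max()<=1 and np.abs(Y).max()<=.188
           ^^^^^^^^^^^^^^^^^^^^^^^^^^^^^^^^^^^^^^^^^^^^
AssertionError
```

>>> apply_moves(delta_pos=[[0.02,0.16,0],[0.02,0.16,0],[0.01,0.16,0],[0,0,0]], yaw=[-0.13,-0.13,-0.13,0], jaw=[15,15,15,15])

```text
time_s: 10.32
eef_pos: [0.5261, 0.0592, 0.1209]
ee_rot: [-2.748, 1.523, -0.007]
wrist_force: [7.7, -4.8, -7.0]
width: 0.0224
grip_force: 39.9
```

```bash
python3 - <<'E'
from h import *
st();tab();knob()
E
```

```text
t 10.32 p [0.5261 0.0592 0.1209] phi -2.583 tilt [ 0.004 -0.002 -1.   ] F [ 7.7 -4.8 -7. ] w 0.0224 g 39.9 j [ 0.11  0.3  -0.21  1.05 -0.   -2.02]
table 4.716 r 0.0606
side knob 321.54716981132077 221.77358490566039 53 bottom 226 sub [  27   28   30   25  -22 -144 -174 -171 -171 -171 -171 -170 -174 -176
 -175 -167]
```

>>> apply_moves(delta_pos=[[0,0,0],[0,0,0],[0,0,0],[0,0,0],[0,0,0]], yaw=[0,0,0,0,0], jaw=[15,15,15,15,15])

```text
time_s: 11.0
eef_pos: [0.5264, 0.0593, 0.1209]
ee_rot: [-2.746, 1.525, -0.007]
wrist_force: [6.9, -4.7, -5.3]
width: 0.0226
grip_force: 39.9
```

```bash
python3 - <<'E'
from h import *
st();tab();knob()
E
```

```text
t 11.0 p [0.5264 0.0593 0.1209] phi -2.585 tilt [ 0.004 -0.002 -1.   ] F [ 6.9 -4.7 -5.3] w 0.0226 g 39.9 j [ 0.11  0.3  -0.21  1.05 -0.   -2.01]
table 4.71 r 0.0606
side knob 321.44444444444446 221.77777777777777 54 bottom 226 sub [  28   29   29   27  -23 -144 -173 -171 -171 -171 -171 -170 -174 -177
 -175 -168]
```

>>> apply_moves(delta_pos=[[0,0,0],[0,0,0],[0,0,0],[0,0,0],[0,0,0]], yaw=[0,0,0,0,0], jaw=[15,15,60,60,60])

```text
time_s: 11.68
eef_pos: [0.5242, 0.0605, 0.1209]
ee_rot: [-2.748, 1.522, -0.0]
wrist_force: [0.5, 0.5, 0.6]
width: 0.06
grip_force: 0.0
```

>>> apply_moves(delta_pos=[[0,0,-0.3],[0,0,-0.5],[0,0,-0.6],[0,0,-0.5],[0,0,-0.3]], yaw=[0,0,0,0,0], jaw=[60,60,60,60,60])

```text
time_s: 12.3
eef_pos: [0.5247, 0.0605, 0.233]
ee_rot: [-2.747, 1.521, -0.003]
wrist_force: [0.3, -0.6, 0.1]
width: 0.0599
grip_force: 0.0
```

```bash
python3 - <<'E'
from h import *
st();knob()
u=np.array([np.sin(TH),-np.cos(TH)]);g=AX+.149*u;print(g,u)
M=R.from_rotvec(arm.read_state()['ee_rot']).as_matrix();s=arm.read_state()
plan([(*g,.23,TH+np.pi,10)],pose=(s['eef_pos'],np.arctan2(M[1,1],M[0,1])+2*np.pi))
E
```

```text
t 12.3 p [0.5247 0.0605 0.233 ] phi -2.582 tilt [ 0.002  0.    -1.   ] F [ 0.3 -0.6  0.1] w 0.0599 g 0.0 j [ 0.11  0.24 -0.    1.32 -0.   -2.02]
side knob 321.47169811320754 221.81132075471697 53 bottom 226 sub [  28   29   28   26  -23 -144 -173 -171 -170 -171 -170 -169 -174 -177
 -174 -167]
[ 0.5221376  -0.13729387] [-0.23867385 -0.97109979]
[[0.33,0.22,0.01],[0.35,0.19,0.01],[0.36,0.16,0.01],[0.37,0.13,0.01],[0.38,0.1,0.01]] [np.float64(0.08),np.float64(0.08),np.float64(0.08),np.float64(0.08),np.float64(0.08)]
[[0.39,0.07,0.01],[0.4,0.03,0.01],[0.4,0.0,0.0],[0.39,-0.02,0.01],[0.39,-0.06,0.0]] [np.float64(0.08),np.float64(0.08),np.float64(0.08),np.float64(0.08),np.float64(0.08)]
```

>>> apply_moves(delta_pos=[[0.33,0.22,0.01],[0.35,0.19,0.01],[0.36,0.16,0.01],[0.37,0.13,0.01],[0.38,0.1,0.01]], yaw=[0.08,0.08,0.08,0.08,0.08], jaw=[60,60,60,60,60])

```text
time_s: 12.98
eef_pos: [0.5219, -0.0388, 0.2279]
ee_rot: [2.388, -2.04, -0.001]
wrist_force: [-0.2, 0.1, 0.0]
width: 0.0601
grip_force: 0.0
```

>>> apply_moves(delta_pos=[[0.39,0.07,0.01],[0.4,0.03,0.01],[0.4,0,0],[0.39,-0.02,0.01],[0.39,-0.06,0]], yaw=[0.08,0.08,0.08,0.08,0.08], jaw=[60,60,60,60,60])

```text
time_s: 13.6
eef_pos: [0.5208, -0.1379, 0.2263]
ee_rot: [1.935, -2.474, -0.001]
wrist_force: [-0.0, 0.1, 0.6]
width: 0.0599
grip_force: 0.0
```

>>> apply_moves(delta_pos=[[0,0,0.7],[0,0,0.8],[0,0,0.5],[0,0,0]], yaw=[0,0,0,0], jaw=[60,60,60,60])

```text
time_s: 14.1
eef_pos: [0.5196, -0.137, 0.1249]
ee_rot: [1.937, -2.47, -0.005]
wrist_force: [1.0, -0.5, 0.3]
width: 0.0599
grip_force: 0.0
```

```bash
python3 - <<'E'
from h import *
st();c=optics.camera_info("wrist")
w=optics.grab_frame("wrist")[:,:,::-1];s=optics.grab_frame("side")[150:235,270:360,::-1]
s=cv2.resize(s,None,fx=4,fy=4,interpolation=cv2.INTER_CUBIC)
o=np.zeros((400,800,3),np.uint8);w2=w[:,100:540];o[:,:440]=w2;o[:340,440:]=s;cv2.imwrite("pics/d.png",o)
u=np.array([np.sin(TH),-np.cos(TH)])
for r in(.138,.15,.162): print(r,proj(c,(*(AX+r*u),.036)))
E
```

```text
t 14.1 p [ 0.5196 -0.137   0.1249] phi 2.901 tilt [-0.004  0.001 -1.   ] F [ 1.  -0.5  0.3] w 0.0599 g 0.0 j [-0.26  0.32 -0.18  1.08 -0.   -1.59]
0.138 [315.39791943 218.81093584]
0.15 [315.32414295 203.39249331]
0.162 [315.24933598 187.49228231]
```

View pics/d.png

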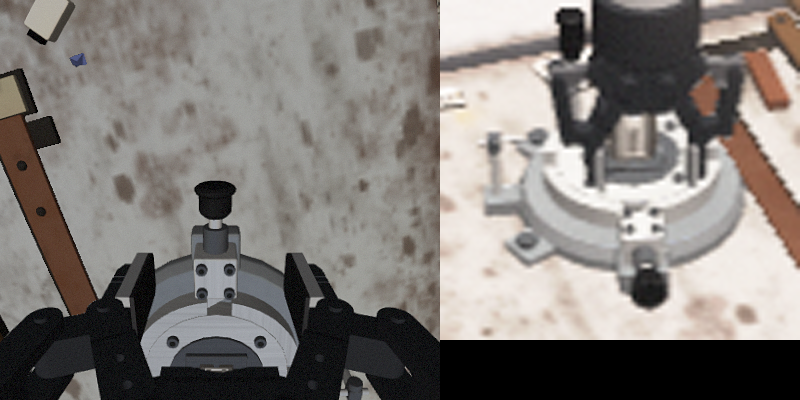

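The wrist view shows the pull knob centred at column 315, rows about 181–218. That matches the prediction. The side view shows the crank still at the fourth latch, so I'll descend and grip.

```bash
python3 - <<'E'
from h import *
u=np.array([np.sin(TH),-np.cos(TH)]);g=AX+.1485*u
plan([(*g,.018,TH+np.pi,5)])
E
```

```text
[[0,0,0.44],[0,0,0.44],[-0.01,0,0.44],[0,-0.01,0.43],[-0.01,0,0.44]] [np.float64(0.0),np.float64(0.0),np.float64(0.0),np.float64(0.0),np.float64(0.0)]
```

>>> apply_moves(delta_pos=[[0,0,0.44],[0,0,0.44],[-0.01,-0.01,0.44],[0,-0.01,0.43],[0,0,0.4]], yaw=[0,0,0,0,0], jaw=[60,60,60,60,60])

```text
time_s: 14.82
eef_pos: [0.5235, -0.1374, 0.0201]
ee_rot: [-1.938, 2.471, -0.003]
wrist_force: [0.2, 0.2, 0.7]
width: 0.0601
grip_force: 0.0
```

>>> apply_moves(delta_pos=[[0,0,0.02],[0,0,0],[0,0,0],[0,0,0],[0,0,0]], yaw=[0,0,0,0,0], jaw=[15,15,15,15,15], newtons=60)

```text
time_s: 15.45
eef_pos: [0.5228, -0.1368, 0.0197]
ee_rot: [-1.939, 2.47, -0.001]
wrist_force: [-2.5, 3.4, 7.1]
width: 0.0214
grip_force: 84.9
```

```bash
python3 - <<'E'
from h import *
st(); u=np.array([np.sin(TH),-np.cos(TH)]); p=arm.read_state()['eef_pos'][:2]-AX
print('r',p@u,'lat',p@np.array([-u[1],u[0]]))
E
```

```text
t 15.45 p [ 0.5228 -0.1368  0.0197] phi 2.902 tilt [ 0.002  0.    -1.   ] F [-2.5  3.4  7.1] w 0.0214 g 84.9 j [-0.26  0.42 -0.33  0.82  0.   -1.59]
r 0.14836329888704353 lat 0.0005324080574672286
```

>>> apply_moves(delta_pos=[[0.07,0,0],[0.07,0,0],[0.07,0,0],[0.06,0,0],[0,0,0]], yaw=[0,0,0,0,0], jaw=[15,15,15,15,15])

```text
time_s: 16.08
eef_pos: [0.5199, -0.149, 0.0197]
ee_rot: [-1.938, 2.468, 0.001]
wrist_force: [-1.7, 8.7, 6.9]
width: 0.0215
grip_force: 85.6
```

```bash
python3 - <<'E'
from h import *
st(); u=np.array([np.sin(TH),-np.cos(TH)]); p=arm.read_state()['eef_pos'][:2]-AX
print('r',p@u,'F',arm.read_state()['wrist_force'][:2]@u)
E
```

```text
t 16.07 p [ 0.5199 -0.149   0.0197] phi 2.902 tilt [ 0.002  0.002 -1.   ] F [-1.7  8.7  6.9] w 0.0215 g 85.6 j [-0.28  0.42 -0.33  0.82  0.   -1.61]
r 0.16093045915755305 F -8.03695336385947
```

>>> apply_moves(delta_pos=[[0.03,0,0],[0.02,0,0],[0,0,0],[0,0,0],[0,0,0]], yaw=[0,0,0,0,0], jaw=[15,15,15,15,15])

```text
time_s: 16.7
eef_pos: [0.5198, -0.1491, 0.0196]
ee_rot: [-1.938, 2.464, 0.005]
wrist_force: [2.9, 20.3, 5.9]
width: 0.0214
grip_force: 86.9
```

```bash
python3 - <<'E'
from h import *
st(); u=np.array([np.sin(TH),-np.cos(TH)]); p=arm.read_state()['eef_pos'][:2]-AX
print('r',p@u,'F',arm.read_state()['wrist_force'][:2]@u)
E
```

```text
t 16.7 p [ 0.5198 -0.1491  0.0196] phi 2.904 tilt [ 0.003  0.007 -1.   ] F [ 2.9 20.3  5.9] w 0.0214 g 86.9 j [-0.28  0.42 -0.33  0.82  0.01 -1.62]
r 0.1610578543145379 F -20.39845861601113
```

>>> apply_moves(delta_pos=[[0,0,0],[0,0,0],[0,0,0],[0,0,0],[0,0,0]], yaw=[0,0,0,0,0], jaw=[15,15,15,15,15])

```text
time_s: 17.32
eef_pos: [0.5198, -0.1492, 0.0196]
ee_rot: [-1.938, 2.464, 0.005]
wrist_force: [3.0, 20.8, 6.7]
width: 0.0218
grip_force: 86.9
```

>>> apply_moves(delta_pos=[[0,0,0],[0,0,0],[0,0,0],[0,0,0],[0,0,0]], yaw=[0,0,0,0,0], jaw=[15,15,15,15,15])

```text
time_s: 17.95
eef_pos: [0.5198, -0.1491, 0.0196]
ee_rot: [-1.938, 2.464, 0.005]
wrist_force: [2.2, 21.6, 6.7]
width: 0.0218
grip_force: 86.9
```

>>> apply_moves(delta_pos=[[0,0,0],[0,0,0],[0,0,0],[0,0,0],[0,0,0]], yaw=[0,0,0,0,0], jaw=[15,15,15,15,15])

```text
time_s: 18.58
eef_pos: [0.5198, -0.1491, 0.0196]
ee_rot: [-1.938, 2.464, 0.005]
wrist_force: [3.4, 19.6, 5.9]
width: 0.0217
grip_force: 86.9
```

>>> apply_moves(delta_pos=[[0,0,0],[0,0,0],[0,0,0],[0,0,0],[0,0,0]], yaw=[0,0,0,0,0], jaw=[15,15,15,15,15])

```text
time_s: 19.2
eef_pos: [0.5198, -0.1491, 0.0196]
ee_rot: [-1.938, 2.464, 0.005]
wrist_force: [2.3, 20.0, 7.1]
width: 0.0215
grip_force: 86.9
```

>>> apply_moves(delta_pos=[[0,0,0],[0,0,0],[0,0,0],[0,0,0],[0,0,0]], yaw=[0,0,0,0,0], jaw=[15,15,15,15,15])

```text
time_s: 19.82
eef_pos: [0.5198, -0.1491, 0.0196]
ee_rot: [-1.938, 2.464, 0.005]
wrist_force: [2.7, 21.4, 6.4]
width: 0.0218
grip_force: 86.9
```

```bash
python3 - <<'E'
from h import *
st();s=optics.grab_frame("side")[120:250,250:380,::-1];s=cv2.resize(s,None,fx=3,fy=3,interpolation=cv2.INTER_CUBIC)
t=optics.grab_frame("top")[135:235,215:345,::-1];t=cv2.resize(t,None,fx=3,fy=3,interpolation=cv2.INTER_CUBIC)
o=np.zeros((390,780,3),np.uint8);o[:,:390]=s;o[:300,390:]=t;cv2.imwrite("pics/e.png",o)
E
```

```text
t 19.82 p [ 0.5198 -0.1491  0.0196] phi 2.904 tilt [ 0.003  0.007 -1.   ] F [ 2.7 21.4  6.4] w 0.0218 g 86.9 j [-0.28  0.42 -0.33  0.82  0.01 -1.62]
```

View pics/e.png

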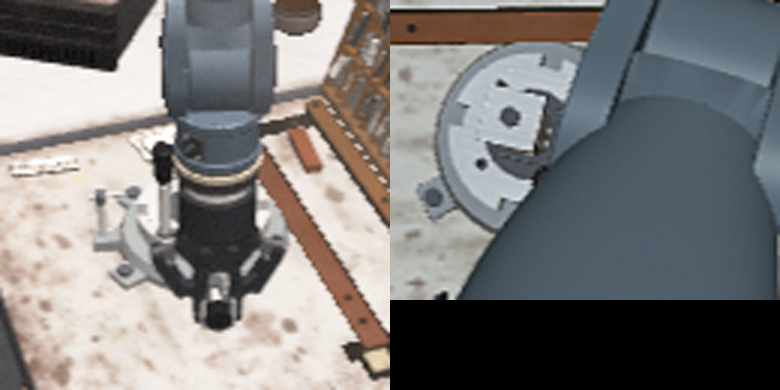

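The side crop shows the crank back at about (304,171), its home pixel, and the gripper holding the pull knob against its stop (force rose 8→20 N with no motion). I'll confirm numerically, then hand in.

```bash
python3 - <<'E'
from h import *
for i in range(2):
    im=optics.grab_frame("side")[:,:,::-1]
    for r in dark(im,(295,163,309,185),50): print(*r)
u=np.array([np.sin(TH),-np.cos(TH)])
c=optics.camera_info("side")
im0=cv2.imread("pics/side0.png");m=np.abs(im[168:196,296:308].astype(int)-im0[168:196,296:308]).mean();print('diff to start',m)
y=(im[215:245,300:345].max(2)<50);ys,xs=np.nonzero(y);print(ys.max()+215,xs.mean()+300)
print([proj(c,(*(AX+r*u),.036)) for r in(.166,.180)])
E
```

```text
[301 168   7  13] 60 [303.81666667 174.1       ]
[301 168   7  13] 64 [303.90625  173.890625]
diff to start 2.673611111111111
229 321.64814814814815
[array([321.16949584, 224.26862994]), array([321.60153952, 227.34329089])]
```

```bash
python3 -c "
from workcell import job_done
print(job_done())"
```

```text
the job is handed in; nothing more can be done
None
```

I indexed dies 2, 3 and 4 with the plunger seated and a dwell at each, then handed in at about 20 s with the pull knob gripped at its stop and the table home and at rest; the loose things were not touched, and no verdict came back.

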